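# Put the camlock cap on the cooling-water tank

### The job

The small steel cooling-water tank has just been topped up. Put its metal cap, the one with two cam arms, onto the upright grooved filler fitting on top of the tank: push it on over the seal until it is fully home with both arms still up, then swing the cam arms down one after the other until each hangs straight down and is locked, so that the cap is clamped tight. Work by feel: press firmly but never so hard that the gasket in the cap is crushed or an arm is bent, and leave the other things on the bench alone.

Things in the scene. Friction and masses are not known exactly. Their poses are not given: they have to be found in the camera images.
- port (a point): Centre of the adaptor's top face, z up. Adaptor, from here down: round head 36 mm across, 13 mm high, top edge chamfered 2.5 mm, soft black seal ring 10 mm down; groove 22 mm across from 13 mm (upper flank sloping in) to 34 mm down; 36 mm collar; hexagon 41 mm over corners; pipe. The cap fits at any yaw. Cap fully on: cap_centre 13 mm below this point; with both arms locked 13.5 to 14.5 mm below.
- tank: Fixed steel cooling-water tank, 130 x 104 mm (x, y); origin under its centre, the adaptor upright in its middle. The flat top is 68 mm above the origin, port 142 mm. The seal ring meets the cap when the cap's mouth is 7 mm below port, and drags on it with about 9 N (5 to 14) from there down. A cap only set on top stands 26 mm too high, loose, and may tip off: hold it while pushing.
- cap_centre (a point): Centre of the loose cap, half-way up, 23 mm above its mouth (lower rim); z points up out of the closed end. Steel cup, 49 mm across, 46 mm high, 0.4 kg, mouth down; bore 38 mm, chamfered. Grasp its two flat faces at +y and -y, 51 mm apart, 22 mm wide, 15 mm below to 17 mm above this point. Arms hinge on pins along y, 27 mm out at +x (cam_a) and -x (cam_b), 9 mm below this point.
- cam_a (a joint): Angle (rad) of the cam arm on the cap's +x side: 0 straight down, locked; 1.57 straight out; above 1.85 raised clear, as found, and so it must be while the cap goes on. It stays where left (2 N at the handle moves it). Going down, from 0.5 it pulls the cap down and takes 4 to 12 N at the handle, over centre to a hard stop at 0. It jams on the way if the cap is not home.
- cam_b (a joint): The same for the cam arm on the cap's -x side.
- handle_a: Handle of cam_a: steel bar 11 mm wide, 5 mm thick, thin pull ring at the end. Origin on the hinge pin, y along the pin; the bar runs 46 mm along this frame's -z, its middle 3 mm to +x, bent 0.35 rad towards +x from 22 mm on. +x is the outer (raised: upper) face: press it there, 28 to 40 mm from the pin, down and then in. Locked, it ends 5 mm above the tank. A push of 60 N, or a squeeze of 30 N a side, bends it.
- handle_b: The same for the handle of cam_b.
- gasket (a joint): How far the rubber gasket in the cap's closed end is squeezed (m): 0 free, 0.0005 to 0.0015 with both arms locked. Stiffness 12 N per mm; more than 0.0028 (35 to 45 N pressed on the cap) crushes it.
- flux_jar: Bystander: orange jar with a black screw cap, 48 mm across, 50 mm high; origin under its centre.
- hexkey: Bystander: hex key with a yellow sleeve, 79 mm, lying flat.
- carrier: Bystander: lead strip on its carrier, 38 x 90 x 9 mm, lying flat.
- block: Bystander: height setting block with a pin, 28 x 40 x 32 mm.
- film_tape: Bystander: orange film tape roll, 73 mm across, 12 mm high, lying flat.

How it is judged:
By the outcome, as a careful person would: the job done as asked, in the order asked, and still so for the second after the job is handed in, with the robot touching nothing.
It also fails if it takes over 64 s, if anything falls off the work surface, if the arm or the gripper's body presses on something with over 40 N, if the wrist force passes 120 N, or if a joint passes its speed limit or range.

### The arm

A 7-joint arm with a two-finger parallel gripper is mounted at the origin on the work surface; the furniture and walls round the work are solid. World frame = base frame: x ahead of the robot, y to its left, z up, the work surface at z = 0. Lengths are in m, angles in rad, forces in N, time in s.
With the tool pointing down it reaches from about 0.35 to 0.9 m from the base axis. Payload 8.1 kg.
Tool frame: the origin (TCP) lies at the centre of the arm's flange, where the gripper is bolted on; the fingertips stand 178 mm ahead of it and the grasp point (between the pads) lies 159 mm ahead of it; z points along the fingers, y is the line along which they close (so a half turn about z gives the same grasp; the last joint's range is limited). The gripper opens to 92 mm and grips with 3 to 60 N. Pads are 19 mm wide; open, the fingers measure 130 mm over their backs; the gripper's body (75 mm by 190 mm) begins 47 mm behind the grasp point.
Start: joints at [-1.384, 0.434, 0.025, 1.573, -0.012, 1.134, -0.075], TCP at [0.179, 0.599, 0.405] pointing down, gripper open.
Joint ranges: [-2.62, 2.62], [-0.44, 2.09], [-1.27, 1.32], [0.08, 2.57], [-1.32, 4.46], [0.12, 2], [-2.74, 2.74]. Speed limits (rad/s): [2.22, 2.22, 3.01, 3.01, 3.14, 3.14, 3.14].

### API

Orientations are given as a rotation vector (axis times angle).
In Python, from cell import arm gives the robot as it stands. The module is installed in compiled form; this text tells all that it offers.
- The arm moves only by the shell command python3 -m inch 'ROWS' [FORCE]. ROWS is text: rows parted by semicolons, each of 5 numbers parted by spaces: the shift along the tool's x, y, z in m, then the turn about the tool's z in rad, then the finger opening in m, from 0 to 0.0918. In form: x y z roll fingers; .... A call has 1 to 5 rows; each row is the pose to reach, as a shift and turn from the pose commanded when the call began, along the tool's axes at that moment; what a row does not reach only later rows make up. A row lasts 1/10 s, in which the tool goes at most 50 mm and 8.59 degrees, less where a joint would pass 70% of its speed; a pose out of reach is approached as far as the arm can. A call with a gripper value outside its range is refused whole. The fingers move at their own pace and stop on an object; FORCE is the grip in N (left out, the last holds). Time passes only in rows, so rows that repeat a pose let the fingers close. It gives the time, the measured TCP pose, the force, the opening and the grip force at its end, in the units of the state.
- arm.observe(): the state, without advancing time (a new reading comes with each control period).
- arm.get_image(name): name is "side" or "top"; returns the picture (420x560x3 uint8, red, green, blue); there is no depth.
- arm.get_calibration(name): a dict with "intrinsics" (3x3 intrinsics, pixels), "distortion" ([k1, k2, p1, p2, k3] as OpenCV has them; the pictures are not rectified), "pose" (4x4, takes a point from camera to world coordinates). Camera axes: x right, y up, looking along -z (the intrinsics and any distortion apply to the point x, -y, -z); pixel columns grow to the right and rows downward; lengths in m; the calibration is good to about 2 mm. A picture is of the moment at which its call begins. get_calibration takes no time and is no camera call.
- arm.sign_off(): hands the job in; it is judged then, once.
Trained networks look in the newest picture that a camera, given by its name, has taken for a name from the list of things; names that differ only in an ending like _2 or _b are one class to them, and where a whole thing is asked for, a point or a joint stands for the part that bears it (a point fixed in the world has none). Each returns a list of dicts, best first, with "conf" (0 to 1); they miss things now and then, are a little off and sometimes report something else, mostly with a low value. They report only what shows in the picture. A call takes as long as a camera call.
- arm.look_for(camera, query): "point" ([row, column] in pixels, amid what is visible of it).
- arm.silhouettes(camera, query): "region" (420x560 bool, what is visible of it) and "point" ([row, column] in pixels, amid what is visible of it).
- arm.place_of(camera, query): "point" ([row, column] in pixels: a listed point, or the origin of a listed thing).
The state is a dict: "clock": time; "joints": joint angles; "dq": joint speeds; "joint_efforts": joint torques, N m; "position": TCP position; "ee_rot": TCP orientation; "force": force on the tool from outside, world axes, zero at the start; "ft_torque": the same for the moment, N m; "width": opening from 0.0 (shut) to 1.0 (fully open); "gripper_force": force on a finger pad.
Only numpy, scipy, OpenCV 4.12 (cv2) and the standard library are available. Lean on these libraries where they do the work, as an engineer would, in place of code of your own. Each camera call takes 0.05 s, during which the arm holds its last target. There are 200 camera calls.

## Working session

There is one attempt and no reset: what is moved stays moved. The work goes in short steps, Python scripts to look and compute and a shell command to move; the robot and the scene stay as the last step left them, time stands still between calls to the robot, and variables do not carry over. Pictures are saved under pics/ and viewed, at most 10 in all, crops included, and the job is handed in when it is done.

```bash
mkdir -p pics; cat > h.py <<'E'
import numpy as np, cv2
from scipy.spatial.transform import Rotation as R
from cell import arm
def ray(cam,pt):
    c=arm.get_calibration(cam);K=np.array(c["intrinsics"],float);d=np.array(c["distortion"],float);T=np.array(c["pose"])
    u=cv2.undistortPoints(np.array([[[pt[1],pt[0]]]],float),K,d)[0,0]
    v=T[:3,:3]@np.array([u[0],-u[1],-1]);return T[:3,3],v/np.linalg.norm(v)
def proj(cam,P):
    c=arm.get_calibration(cam);K=np.array(c["intrinsics"],float);d=np.array(c["distortion"],float);T=np.array(c["pose"])
    p=(np.atleast_2d(P)-T[:3,3])@T[:3,:3];p=p*[1,-1,-1]
    q=cv2.projectPoints(p,np.zeros(3),np.zeros(3),K,d)[0][:,0];return q[:,::-1]
def onz(cam,pt,z):
    o,v=ray(cam,pt);return o+v*(z-o[2])/v[2]
def tri(p1,p2):
    o1,v1=ray("side",p1);o2,v2=ray("top",p2)
    A=np.array([v1,-v2]).T;t=np.linalg.lstsq(A,o2-o1,rcond=None)[0]
    a=o1+v1*t[0];b=o2+v2*t[1];return (a+b)/2,np.linalg.norm(a-b)
E
python3 - <<'E'
from h import *
np.set_printoptions(precision=4,suppress=True)
for c in("side","top"):
    im=arm.get_image(c);cv2.imwrite(f"pics/{c}0.png",im[:,:,::-1])
    print(c,np.array(arm.get_calibration(c)["pose"]))
r={}
for q in("port","cap_centre","tank","handle_a","handle_b"):
    for c in("side","top"):
        l=arm.place_of(c,q);r[q,c]=l
        print(q,c,[(np.round(x["point"],1),round(x["conf"],2)) for x in l[:4]])
    if r[q,"side"] and r[q,"top"]: print(tri(r[q,"side"][0]["point"],r[q,"top"][0]["point"]))
s=arm.observe();print(s["clock"],s["position"],s["ee_rot"],s["force"])
print(R.from_rotvec(s["ee_rot"]).as_matrix())
E
```

```text
side [[-0.9998 -0.0208  0.0072  0.5415]
 [ 0.015  -0.4069  0.9133  0.6822]
 [-0.016   0.9132  0.4071  0.4545]
 [ 0.      0.      0.      1.    ]]
top [[ 0.0182  0.985  -0.1713  0.3605]
 [-0.9996  0.0218  0.0194 -0.1364]
 [ 0.0229  0.1709  0.985   1.1826]
 [ 0.      0.      0.      1.    ]]
port side [(array([163.3, 312.7]), 0.86), (array([270.6, 257.8]), 0.64)]
port top [(array([251.1, 338.4]), 0.61)]
(array([ 0.4609, -0.2984,  0.1348]), np.float64(0.0007940418321123173))
cap_centre side [(array([271.3, 260.4]), 0.57), (array([319.4, 206.2]), 0.39), (array([166.4, 317.6]), 0.28)]
cap_centre top [(array([206.4, 224.1]), 0.77), (array([171.5, 182.6]), 0.46)]
(array([ 0.5727, -0.0421,  0.0205]), np.float64(0.0004316106635294747))
tank side [(array([219.2, 316.1]), 0.72)]
tank top [(array([258.2, 328.1]), 0.97)]
(array([ 0.454 , -0.2935,  0.0038]), np.float64(0.003107659459970176))
handle_a side [(array([319.9, 209.6]), 0.74), (array([281.7, 243.7]), 0.64), (array([273.2, 271.1]), 0.59)]
handle_a top [(array([199. , 217.1]), 0.66), (array([216.3, 228.5]), 0.64)]
(array([ 0.6372, -0.015 , -0.0667]), np.float64(0.057473395264153425))
handle_b side [(array([319.9, 209.6]), 0.74), (array([281.7, 243.7]), 0.64), (array([273.2, 271.1]), 0.59)]
handle_b top [(array([199. , 217.1]), 0.66), (array([216.3, 228.5]), 0.64)]
(array([ 0.6372, -0.015 , -0.0667]), np.float64(0.057473395264153425))
0.6 [0.1786 0.5989 0.4047] [ 0.4537  3.1086 -0.0001] [-1.0608  0.0825  0.107 ]
[[-0.9583  0.2858  0.    ]
 [ 0.2858  0.9583 -0.    ]
 [-0.     -0.     -1.    ]]
```

View pics/side0.png

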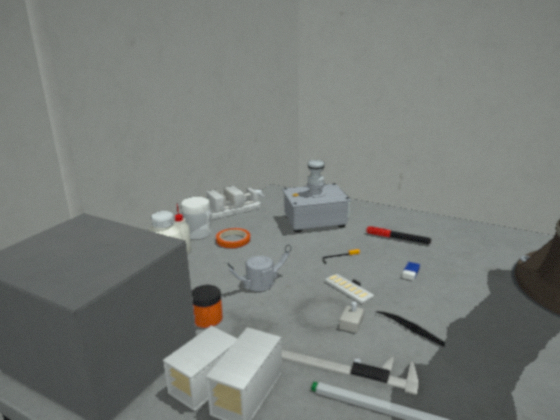

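View pics/top0.png

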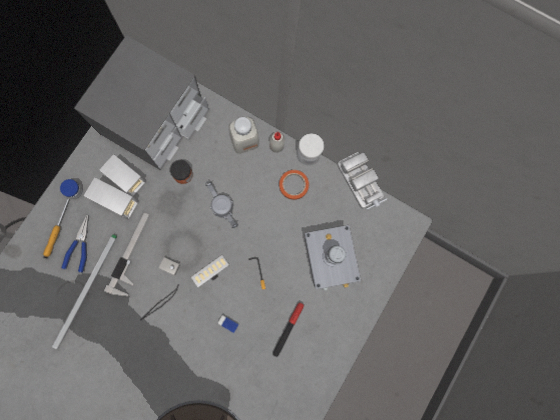

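The side view shows the cap upright at about (275,258) with both arms raised, and the tank at (205,316). In the top view the cap is at (205,222), with its arm line running from (184,209) to (224,236), and the tank is at (257,332).

```bash
python3 - <<'E'
from h import *
s=cv2.imread("pics/side0.png");t=cv2.imread("pics/top0.png")
def c(im,r,q,h=50,w=66): return cv2.resize(im[r-h:r+h,q-w:q+w],(400,300),interpolation=cv2.INTER_CUBIC)
m=np.vstack([np.hstack([c(t,205,222,40,53),c(t,256,332,40,53)]),np.hstack([c(s,270,260,40,53),c(s,195,316,40,53)])])
cv2.imwrite("pics/m0.png",m)
E
```

```text
(no output)
```

View pics/m0.png

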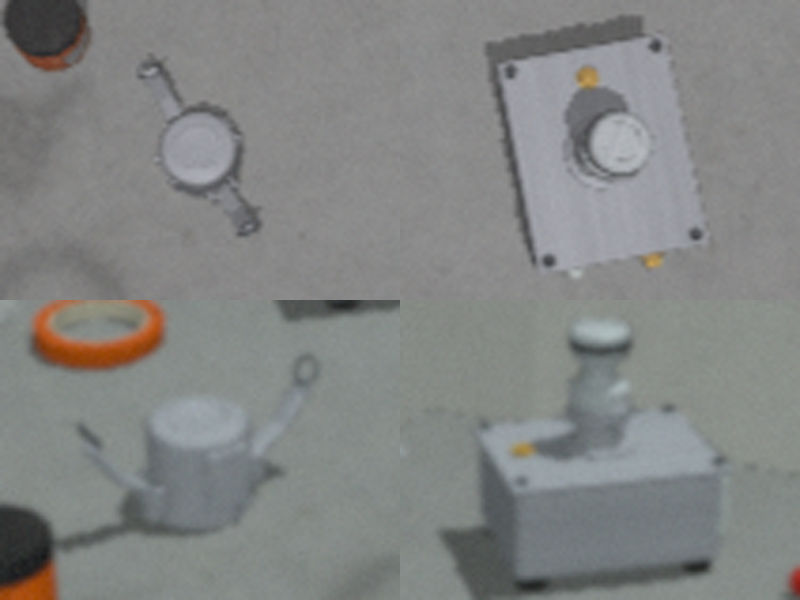

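The crop shows three things. The cap lid is centred at crop (200,149) in the top view. Its rings are at (150,68) and (248,225), and in the side view at (90,135) and (306,70). The port head is at (219,143) in the top view and about (200,32) in the side view.

```bash
cat >> h.py <<'E'
def cp(r,q,x,y,h=40,w=53): return [r-h+(y+.5)*2*h/300-.5, q-w+(x+.5)*2*w/400-.5]
E
python3 - <<'E'
from h import *
np.set_printoptions(precision=4,suppress=True)
print("lid top",onz("top",cp(205,222,200,149),.046),"side lid",onz("side",cp(270,260,198,123),.046))
print("tri lid",tri(cp(270,260,198,123),cp(205,222,200,149)))
a,e=tri(cp(270,260,90,135),cp(205,222,150,68));b,e2=tri(cp(270,260,306,70),cp(205,222,248,225))
print("rings",a,e,b,e2,"dir",np.arctan2(*(a-b)[1::-1]))
print("port",tri(cp(195,316,200,32),cp(256,332,219,143)),onz("top",cp(256,332,219,143),.142),onz("side",cp(195,316,200,32),.142))
cs=[(105,66),(262,38),(305,240),(142,268)]
C=np.array([onz("top",cp(256,332,*c),.068) for c in cs]);print("tank corners",C,C.mean(0),[np.linalg.norm(C[i]-C[(i+1)%4]) for i in range(4)])
print("box top",tri([215,85],[40,124]))
E
```

```text
lid top [ 0.573  -0.0383  0.046 ] side lid [ 0.5736 -0.0291  0.046 ]
tri lid (array([ 0.574 , -0.0379,  0.041 ]), np.float64(6.618762231846951e-05))
rings [ 0.6213 -0.0062  0.0544] 0.0015828906922550883 [ 0.524  -0.0697  0.0508] 0.0019734439744406927 dir 0.5779661678963252
port (array([ 0.455 , -0.2944,  0.1363]), np.float64(0.0006874043303104683)) [ 0.4541 -0.2935  0.142 ] [ 0.4568 -0.2771  0.142 ]
tank corners [[ 0.5062 -0.2357  0.068 ]
 [ 0.5255 -0.3311  0.068 ]
 [ 0.4036 -0.3558  0.068 ]
 [ 0.3851 -0.2585  0.068 ]] [ 0.4551 -0.2953  0.068 ] [np.float64(0.09731967279159753), np.float64(0.1243648651714758), np.float64(0.09904769976316238), np.float64(0.12321576098654968)]
box top (array([0.8227, 0.1423, 0.2379]), np.float64(0.09305656975544069))
```

```bash
cat >> h.py <<'E'
def go(x,y,z,ydir):
    "print shift in tool axes and roll to target TCP with tool y at world angle ydir"
    s=arm.observe();M=R.from_rotvec(s["ee_rot"]).as_matrix();d=M.T@(np.array([x,y,z])-s["position"])
    yaw=np.arctan2(M[1,1],M[0,1]);roll=-(ydir-yaw)
    print("t",round(s["clock"],2),"d",np.round(d,4),"roll",round((roll+np.pi)%(2*np.pi)-np.pi,4),"raw",round(roll,3),"q",np.round(s["joints"],2),"F",np.round(s["force"],1),"pos",np.round(s["position"],4))
E
python3 -m inch '-0.037 -0.033 0 0.149 0.0918; -0.074 -0.066 0 0.298 0.0918; -0.111 -0.099 0 0.447 0.0918; -0.148 -0.132 0 0.596 0.0918; -0.185 -0.165 0 0.745 0.0918' 20
python3 - <<'E'
from h import *
go(.573,-.038,.405,.578-np.pi/2)
E
```

```text
clock: 1.1
position: [0.3095, 0.3861, 0.405]
ee_rot: [-1.562, -2.725, -0.001]
force: [-0.1, 0.2, 0.5]
width: 0.999
gripper_force: 0.0
t 1.1 d [-4.991e-01  1.310e-02 -3.000e-04] roll 1.5226 raw 1.523 q [-1.2   0.22  0.24  1.9  -0.06  1.03 -0.41] F [-0.1  0.2  0.5] pos [0.3095 0.3861 0.405 ]
```

```bash

python3 -m inch '-0.05 0.001 0 0.149 0.0918; -0.1 0.003 0 0.298 0.0918; -0.15 0.004 0 0.447 0.0918; -0.2 0.005 0 0.596 0.0918; -0.25 0.006 0 0.745 0.0918'
python3 - <<'E'
from h import *
go(.573,-.038,.405,.578-np.pi/2)
E
```

```text
clock: 1.6
position: [0.4422, 0.1742, 0.4052]
ee_rot: [-2.447, -1.97, -0.002]
force: [1.4, 1.2, 0.1]
width: 0.997
gripper_force: 0.0
t 1.6 d [-1.795e-01  1.731e-01  1.000e-04] roll 0.7779 raw 0.778 q [-0.92  0.19  0.51  1.96 -0.11  1.02 -0.57] F [1.4 1.2 0.1] pos [0.4422 0.1742 0.4052]
```

```bash

python3 -m inch '-0.036 0.035 0 0.149 0.0918; -0.072 0.069 0 0.298 0.0918; -0.108 0.104 0 0.447 0.0918; -0.144 0.139 0 0.596 0.0918; -0.18 0.173 0 0.745 0.0918'
python3 - <<'E'
from h import *
np.set_printoptions(precision=4,suppress=True)
go(.573,-.038,.405,.578-np.pi/2)
l=arm.silhouettes("top","cap_centre")
for x in l[:2]:print(x["conf"],x["point"],x["region"].sum())
E
```

```text
clock: 2.1
position: [0.5743, -0.0374, 0.405]
ee_rot: [-2.996, -0.946, -0.002]
force: [0.3, 0.5, 0.0]
width: 0.997
gripper_force: 0.0
t 2.1 d [-0.0014 -0.0003  0.    ] roll 0.0336 raw 0.034 q [-0.55  0.41  0.74  1.74 -0.31  1.11 -0.68] F [0.3 0.5 0. ] pos [ 0.5743 -0.0374  0.405 ]
0.87 [203.9, 223.1] 534
```

```bash

python3 -m inch '-0.001 0 0.045 0.034 0.0918; -0.001 0 0.09 0.034 0.0918; -0.001 0 0.135 0.034 0.0918; -0.001 0 0.18 0.034 0.0918; -0.001 0 0.19 0.034 0.0918'
python3 - <<'E'
from h import *
go(.573,-.038,.185,.578-np.pi/2)
im=arm.get_image("side");cv2.imwrite("pics/s1.png",cv2.resize(im[200:320,190:350,::-1],(800,600),interpolation=cv2.INTER_CUBIC))
E
```

```text
clock: 2.65
position: [0.5707, -0.0359, 0.2107]
ee_rot: [-3.007, -0.902, 0.01]
force: [-0.1, -0.6, -0.0]
width: 1.0
gripper_force: 0.0
t 2.65 d [0.0009 0.0031 0.0257] roll 0.005 raw 0.005 q [-0.43  0.64  0.58  1.93 -0.52  0.73 -0.53] F [-0.1 -0.6 -0. ] pos [ 0.5707 -0.0359  0.2107]
```

View pics/s1.png

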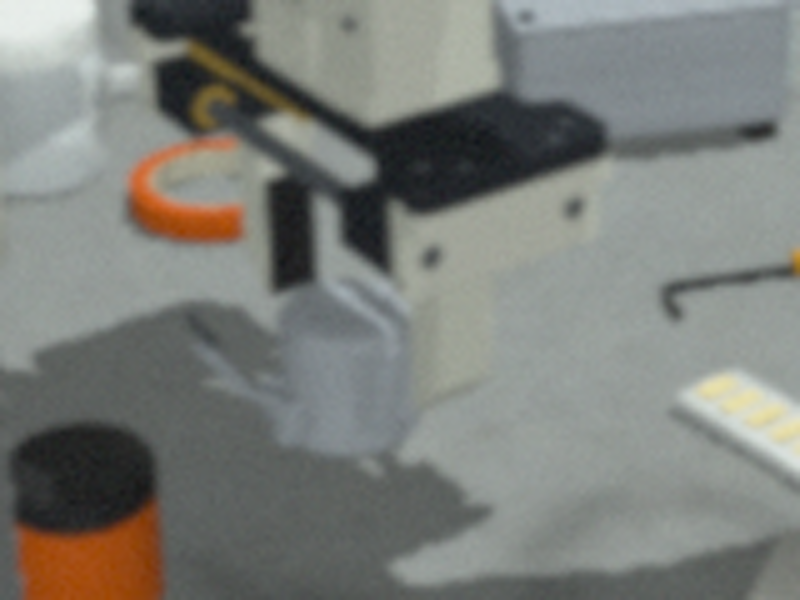

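The side view shows the fingers straddling the cap, with pads either side of (340,370), and both arms are free. I'll let it settle, then go down.

```bash

python3 -m inch '0 0 0 0 0.0918; 0 0 0 0 0.0918; 0 0 0 0 0.0918'
python3 - <<'E'
from h import *
go(.573,-.038,.185,.578-np.pi/2)
E
```

```text
clock: 3.0
position: [0.5735, -0.0365, 0.2168]
ee_rot: [3.008, 0.903, 0.005]
force: [-0.1, 0.2, -0.2]
width: 1.002
gripper_force: 0.0
t 3.0 d [-0.0013  0.0009  0.0318] roll 0.0049 raw 0.005 q [-0.43  0.64  0.59  1.92 -0.51  0.73 -0.53] F [-0.1  0.2 -0.2] pos [ 0.5735 -0.0365  0.2168]
```

```bash

python3 -m inch '-0.001 0.001 0.01 0.005 0.0918; -0.001 0.001 0.02 0.005 0.0918; -0.001 0.001 0.0305 0.005 0.0918; -0.001 0.001 0.0305 0.005 0.0918; -0.001 0.001 0.0305 0.005 0.0918'
python3 - <<'E'
from h import *
go(.573,-.038,.185,.578-np.pi/2)
E
python3 -m inch '0 0 0 0 0.04; 0 0 0 0 0.04; 0 0 0 0 0.04; 0 0 0 0 0.04; 0 0 0 0 0.04' 25
```

```text
clock: 3.5
position: [0.5721, -0.0379, 0.1837]
ee_rot: [-3.011, -0.894, 0.002]
force: [0.0, -0.5, 0.3]
width: 1.0
gripper_force: 0.0
t 3.5 d [ 0.0007  0.0006 -0.0013] roll -0.0006 raw -0.001 q [-0.4   0.68  0.55  1.94 -0.55  0.67 -0.5 ] F [ 0.  -0.5  0.3] pos [ 0.5721 -0.0379  0.1837]
clock: 4.0
position: [0.5723, -0.0378, 0.1844]
ee_rot: [-3.011, -0.895, -0.0]
force: [0.7, 0.5, -0.1]
width: 0.612
gripper_force: 0.0
```

```bash

python3 -m inch '0 0 0 0 0.04; 0 0 0 0 0.04; 0 0 0 0 0.04; 0 0 0 0 0.04; 0 0 0 0 0.04' 40
python3 -m inch '0 0 0 0 0.04; 0 0 -0.03 0 0.04; 0 0 -0.07 0 0.04; 0 0 -0.12 0 0.04; 0 0 -0.17 0 0.04'
python3 - <<'E'
from h import *
go(.4545,-.294,.355,.578-np.pi/2)
E
```

```text
clock: 4.5
position: [0.5724, -0.0379, 0.1843]
ee_rot: [3.011, 0.895, 0.0]
force: [0.9, -0.4, 1.6]
width: 0.549
gripper_force: 40.0
clock: 5.0
position: [0.5714, -0.0376, 0.3549]
ee_rot: [-3.011, -0.895, 0.005]
force: [2.4, 0.8, -4.0]
width: 0.554
gripper_force: 40.0
t 5.0 d [-0.238   0.151   0.0004] roll -0.0004 raw -0.0 q [-0.54  0.46  0.73  1.81 -0.36  1.01 -0.66] F [ 2.4  0.8 -4. ] pos [ 0.5714 -0.0376  0.3549]
```

```bash

python3 -m inch '-0.03 0.019 -0.005 0 0.04; -0.07 0.044 -0.01 0 0.04; -0.11 0.07 -0.01 0 0.04; -0.15 0.095 -0.01 0 0.04; -0.19 0.12 -0.01 0 0.04'
python3 -m inch '-0.024 0.015 0 0 0.04; -0.042 0.027 0 0 0.04; -0.048 0.031 0 0 0.04; -0.048 0.031 0 0 0.04; -0.048 0.031 0 0 0.04'
python3 - <<'E'
from h import *
np.set_printoptions(precision=4,suppress=True)
go(.4545,-.294,.365,.578-np.pi/2)
for c in("side","top"):
    im=arm.get_image(c);cv2.imwrite(f"pics/{c}2.png",im[:,:,::-1])
    for q in("port","cap_centre"):
        print(c,q,[(np.round(x["point"],1),round(x["conf"],2)) for x in arm.place_of(c,q)[:3]])
s=cv2.imread("pics/side2.png");t=cv2.imread("pics/top2.png")
def c(im,r,q,h=40,w=53): return cv2.resize(im[r-h:r+h,q-w:q+w],(400,300),interpolation=cv2.INTER_CUBIC)
cv2.imwrite("pics/m2.png",np.hstack([c(t,256,332),c(s,165,316)]))
E
```

```text
clock: 5.5
position: [0.4772, -0.2431, 0.3637]
ee_rot: [-3.01, -0.896, 0.001]
force: [1.1, -1.2, -4.3]
width: 0.554
gripper_force: 40.0
clock: 6.0
position: [0.456, -0.293, 0.3637]
ee_rot: [-3.009, -0.897, 0.0]
force: [-0.4, 1.2, -3.5]
width: 0.551
gripper_force: 40.0
t 6.0 d [-0.0018  0.0001 -0.0013] roll 0.0011 raw 0.001 q [-0.09  0.4   0.77  1.87 -0.33  1.   -0.17] F [-0.4  1.2 -3.5] pos [ 0.456  -0.293   0.3637]
side port [(array([163.6, 312.6]), 0.91), (array([137.2, 325.1]), 0.73)]
side cap_centre [(array([134.2, 312. ]), 0.56)]
top port []
top cap_centre []
```

View pics/m2.png

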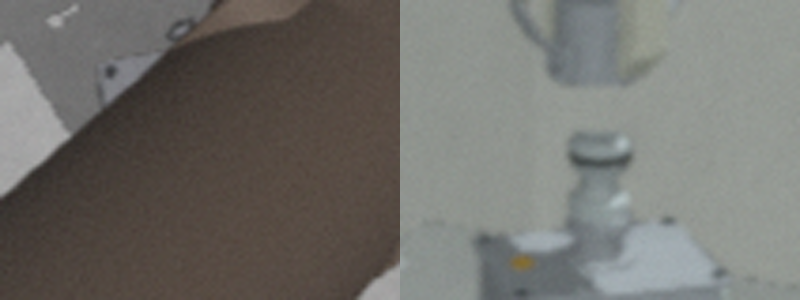

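The side crop shows the cap rim around (600,80), above the head at (600,145). They look nearly aligned. The top view is blocked by the arm, so I'll overlay models in the side view to check the offset.

```bash
python3 - <<'E'
from h import *
im=cv2.imread("pics/side2.png");k=10;r0,c0=125,276
v=cv2.resize(im[r0:r0+60,c0:c0+80],(800,600),interpolation=cv2.INTER_CUBIC)
a=np.linspace(0,2*np.pi,73)
def circ(cx,cy,z,r,col):
    p=proj("side",np.c_[cx+r*np.cos(a),cy+r*np.sin(a),z+0*a])
    q=np.c_[(p[:,1]-c0+.5)*k,(p[:,0]-r0+.5)*k].round().astype(int)
    cv2.polylines(v,[q],True,col,1)
circ(.4545,-.294,.142,.0155,(0,0,255));circ(.4545,-.294,.1395,.018,(0,0,255));circ(.4545,-.294,.129,.018,(0,0,255))
circ(.456,-.293,.3637-.1843,.0245,(0,200,0));circ(.456,-.293,.3637-.1843+.02,.0245,(0,200,0))
cv2.imwrite("pics/ov.png",v)
E
```

```text
(no output)
```

View pics/ov.png

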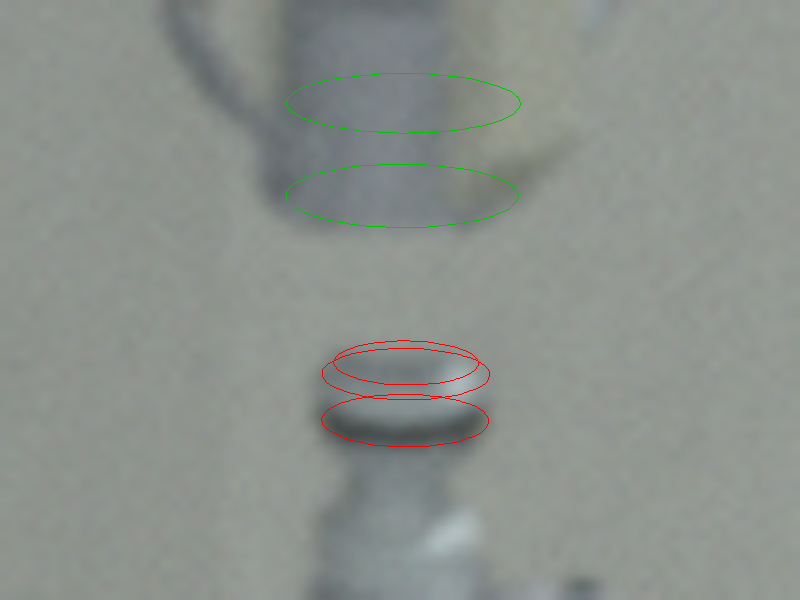

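Both models fit: the head is at columns 316–487 and the cup's left edge at 283. The cap only needs a shift of about -1.8 mm in tool x. I'll go down to the head and watch the force.

```bash

python3 -m inch '-0.0018 0.0006 0.008 0 0.04; -0.0018 0.0006 0.016 0 0.04; -0.0018 0.0006 0.024 0 0.04; -0.0018 0.0006 0.03 0 0.04; -0.0018 0.0006 0.034 0 0.04'
python3 -m inch '0 0 0.003 0 0.04; 0 0 0.005 0 0.04; 0 0 0.007 0 0.04; 0 0 0.009 0 0.04; 0 0 0.009 0 0.04'
python3 - <<'E'
from h import *
go(.4548,-.2945,.2903,.578-np.pi/2)
E
```

```text
clock: 6.8
position: [0.454, -0.2957, 0.3293]
ee_rot: [-3.011, -0.895, 0.001]
force: [0.2, 0.8, -3.7]
width: 0.555
gripper_force: 40.0
clock: 7.3
position: [0.4542, -0.2957, 0.3211]
ee_rot: [-3.011, -0.895, 0.0]
force: [0.4, -0.1, -4.5]
width: 0.551
gripper_force: 40.0
t 7.3 d [ 0.0012 -0.0007  0.0308] roll -0.0003 raw -0.0 q [-0.05  0.46  0.73  1.92 -0.38  0.91 -0.12] F [ 0.4 -0.1 -4.5] pos [ 0.4542 -0.2957  0.3211]
```

```bash

python3 -m inch '0.0005 0 0.002 0 0.04; 0.0005 0 0.004 0 0.04; 0.0005 0 0.006 0 0.04; 0.0005 0 0.008 0 0.04; 0.0005 0 0.008 0 0.04'
python3 -m inch '0 0 0.002 0 0.04; 0 0 0.004 0 0.04; 0 0 0.006 0 0.04; 0 0 0.008 0 0.04; 0 0 0.008 0 0.04'
```

```text
clock: 7.8
position: [0.4541, -0.2962, 0.3131]
ee_rot: [3.011, 0.893, -0.001]
force: [-3.1, -4.4, -4.3]
width: 0.553
gripper_force: 40.0
clock: 8.3
position: [0.4542, -0.2962, 0.3051]
ee_rot: [3.011, 0.893, -0.001]
force: [-3.1, -5.0, -5.9]
width: 0.556
gripper_force: 40.0
```

```bash
python3 - <<'E'
from h import *
im=arm.get_image("side")[:,:,::-1].copy();k=8;r0,c0=115,266
v=cv2.resize(im[r0:r0+75,c0:c0+100],(800,600),interpolation=cv2.INTER_CUBIC)
a=np.linspace(0,2*np.pi,73)
def circ(cx,cy,z,r,col):
    p=proj("side",np.c_[cx+r*np.cos(a),cy+r*np.sin(a),z+0*a])
    cv2.polylines(v,[np.c_[(p[:,1]-c0+.5)*k,(p[:,0]-r0+.5)*k].round().astype(int)],True,col,1)
s=arm.observe();p=s["position"];circ(.4545,-.294,.108,.018,(0,0,255))
circ(p[0],p[1],p[2]-.1843,.0245,(0,200,0));circ(p[0],p[1],p[2]-.1843+.046,.0245,(0,200,0))
print(s["force"],s["ft_torque"],p)
cv2.imwrite("pics/ov2.png",v)
E
```

```text
[-2.48472951 -4.23137523 -4.11751712] [-1.13777328  0.75610052 -0.04592112] [ 0.45418478 -0.29616952  0.30509286]
```

View pics/ov2.png

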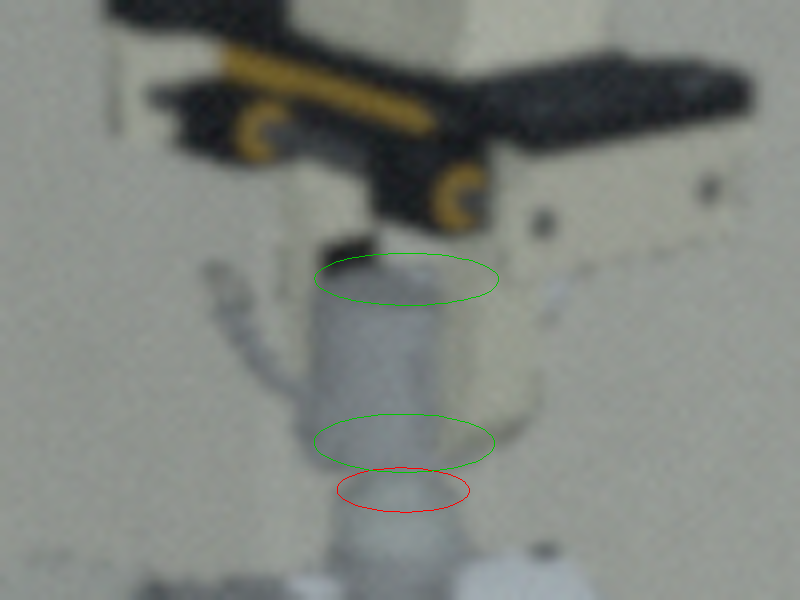

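The cap is down over the head, with its rim at (380,470) as modelled and no slip in the grip. There is a slight sideways load, so I'll ease it and continue.

```bash

python3 -m inch '-0.0008 0.0003 0.002 0 0.04; -0.0008 0.0003 0.004 0 0.04; -0.0008 0.0003 0.006 0 0.04; -0.0008 0.0003 0.008 0 0.04; -0.0008 0.0003 0.01 0 0.04'
python3 -m inch '0 0 0.001 0 0.04; 0 0 0.002 0 0.04'
```

```text
clock: 8.85
position: [0.454, -0.2965, 0.2955]
ee_rot: [3.011, 0.894, 0.001]
force: [-3.6, -1.6, 4.3]
width: 0.554
gripper_force: 40.0
clock: 9.05
position: [0.454, -0.2965, 0.2933]
ee_rot: [3.011, 0.894, 0.0]
force: [-2.8, -2.5, 2.7]
width: 0.549
gripper_force: 40.0
```

```bash

for i in 1; do python3 -m inch '0 0 0.001 0 0.04; 0 0 0.002 0 0.04'; done
python3 -m inch '0 0 0.0005 0 0.04; 0 0 0.001 0 0.04'
python3 -m inch '0 0 0.0003 0 0.04; 0 0 0.0005 0 0.04'
```

```text
clock: 9.25
position: [0.4541, -0.2964, 0.2913]
ee_rot: [3.011, 0.894, 0.0]
force: [-4.0, -2.5, 5.3]
width: 0.555
gripper_force: 40.0
clock: 9.45
position: [0.4541, -0.2964, 0.2902]
ee_rot: [3.011, 0.895, -0.0]
force: [-4.0, -3.7, 2.6]
width: 0.553
gripper_force: 40.0
clock: 9.65
position: [0.4541, -0.2964, 0.2899]
ee_rot: [3.011, 0.895, 0.0]
force: [-4.9, -1.0, 6.4]
width: 0.557
gripper_force: 40.0
```

```bash

python3 -m inch '0 0 0.0003 0 0.04; 0 0 0.0005 0 0.04'
python3 -m inch '0 0 0.0003 0 0.04; 0 0 0.0005 0 0.04'
python3 -m inch '0 0 0.0003 0 0.04; 0 0 0.0005 0 0.04'
```

```text
clock: 9.85
position: [0.454, -0.2964, 0.2896]
ee_rot: [3.011, 0.895, 0.001]
force: [-5.5, -2.1, 10.8]
width: 0.552
gripper_force: 40.0
clock: 10.05
position: [0.454, -0.2965, 0.2894]
ee_rot: [3.012, 0.894, 0.001]
force: [-7.6, -0.9, 13.4]
width: 0.554
gripper_force: 40.0
clock: 10.25
position: [0.454, -0.2965, 0.2891]
ee_rot: [3.012, 0.894, 0.001]
force: [-7.7, -0.4, 17.7]
width: 0.552
gripper_force: 40.0
```

The force rises from TCP z ≈ 0.290, exactly at the home depth, so the gasket is seated. I'll release and retreat upward.

```bash

python3 -m inch '0 0 0 0 0.0918; 0 0 0 0 0.0918; 0 0 0 0 0.0918; 0 0 0 0 0.0918; 0 0 0 0 0.0918'
python3 -m inch '0 0 -0.01 0 0.0918; 0 0 -0.03 0 0.0918; 0 0 -0.055 0 0.0918; 0 0 -0.055 0 0.001; 0 0 -0.055 0 0.001'
python3 - <<'E'
from h import *
go(.454,-.2965,.346,.578-np.pi/2)
im=arm.get_image("side")[:,:,::-1].copy();k=8;r0,c0=115,266
v=cv2.resize(im[r0:r0+75,c0:c0+100],(800,600),interpolation=cv2.INTER_CUBIC)
a=np.linspace(0,2*np.pi,73)
def circ(cx,cy,z,r,col):
    p=proj("side",np.c_[cx+r*np.cos(a),cy+r*np.sin(a),z+0*a])
    cv2.polylines(v,[np.c_[(p[:,1]-c0+.5)*k,(p[:,0]-r0+.5)*k].round().astype(int)],True,col,1)
circ(.4545,-.2955,.128-.023,.0245,(0,200,0));circ(.4545,-.2955,.128+.023,.0245,(0,200,0))
cv2.imwrite("pics/ov3.png",v)
E
```

```text
clock: 10.75
position: [0.4543, -0.296, 0.2881]
ee_rot: [-3.011, -0.895, 0.0]
force: [0.9, 0.7, -0.1]
width: 0.937
gripper_force: 0.0
clock: 11.25
position: [0.4543, -0.2962, 0.344]
ee_rot: [3.011, 0.895, 0.002]
force: [-0.2, 0.7, 0.3]
width: 0.876
gripper_force: 0.0
t 11.25 d [-0.0003  0.0001 -0.002 ] roll -0.0001 raw -0.0 q [-0.07  0.43  0.75  1.9  -0.36  0.95 -0.14] F [-0.2  0.7  0.3] pos [ 0.4543 -0.2962  0.344 ]
```

View pics/ov3.png

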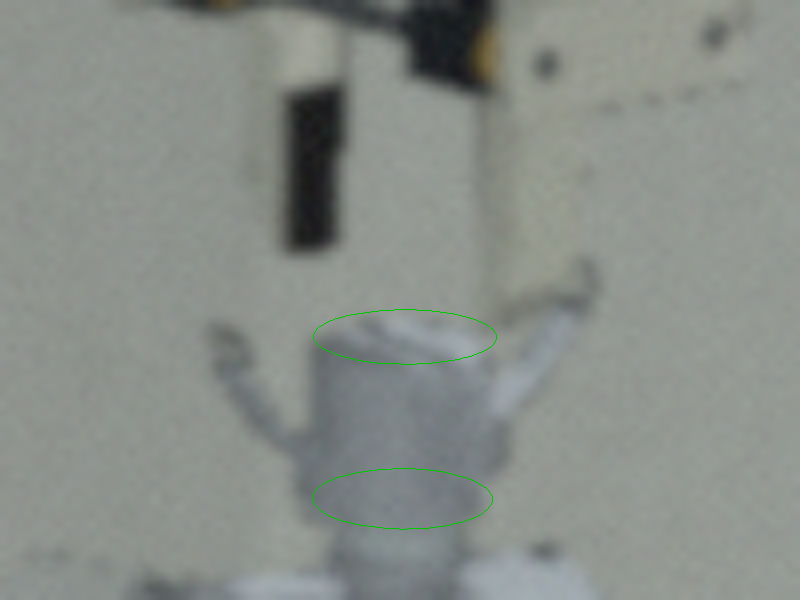

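The cap sits upright exactly on the model at home height, and both arms are up, with rings at (225,345) and (585,280). I'll close the fingers and start on cam_a (+x side).

```bash

python3 -m inch '0 0 0 0 0.0; 0 0 0 0 0.0; 0 0 0 0 0.0; 0 0 0 0 0.0; 0 0 0 0 0.0' 20
python3 -m inch '0 0 0 0 0.0; 0 0 0 0 0.0; 0 0 0 0 0.0; 0.015 0 0.005 0 0.0; 0.032 0 0.011 0 0.0'
python3 -m inch '0.004 0 0.002 0 0.0; 0.009 0 0.006 0 0.0; 0.014 0 0.011 0 0.0; 0.017 0 0.016 0 0.0; 0.02 0 0.021 0 0.0'
```

```text
clock: 11.8
position: [0.4541, -0.2962, 0.3431]
ee_rot: [-3.011, -0.895, 0.0]
force: [-0.4, -0.0, -0.1]
width: 0.397
gripper_force: 0.0
clock: 12.3
position: [0.4819, -0.2782, 0.3321]
ee_rot: [3.012, 0.894, 0.002]
force: [1.6, 0.8, -0.2]
width: 0.012
gripper_force: 0.0
clock: 12.8
position: [0.4978, -0.2678, 0.3109]
ee_rot: [3.011, 0.894, 0.0]
force: [-1.2, 0.6, 1.4]
width: 0.006
gripper_force: 1.0
```

```bash

python3 -m inch '0.003 0 0.009 0 0.0; 0.003 0 0.015 0 0.0; 0.009 0 0.015 0 0.0; 0.014 0 0.018 0 0.0; 0.014 0 0.023 0 0.0'
python3 -m inch '-0.001 0 0.003 0 0.0; -0.002 0 0.006 0 0.0; -0.002 0 0.006 0 0.0'
python3 - <<'E'
from h import *
go(.454,-.2962,.306,.578-np.pi/2)
im=arm.get_image("side")[:,:,::-1].copy();k=8;r0,c0=115,266
cv2.imwrite("pics/a1.png",cv2.resize(im[r0:r0+75,c0:c0+100],(640,480),interpolation=cv2.INTER_CUBIC))
E
```

```text
clock: 13.3
position: [0.5103, -0.2597, 0.2882]
ee_rot: [3.011, 0.897, 0.001]
force: [-0.7, -0.4, 3.1]
width: 0.004
gripper_force: 1.3
clock: 13.6
position: [0.5075, -0.2614, 0.282]
ee_rot: [-3.012, -0.894, 0.0]
force: [0.1, 0.7, 0.9]
width: 0.006
gripper_force: 0.7
t 13.6 d [-0.0639 -0.     -0.024 ] roll -0.0006 raw -0.001 q [-0.09  0.55  0.68  1.89 -0.45  0.86 -0.17] F [0.1 0.7 0.9] pos [ 0.5075 -0.2614  0.282 ]
```

View pics/a1.png

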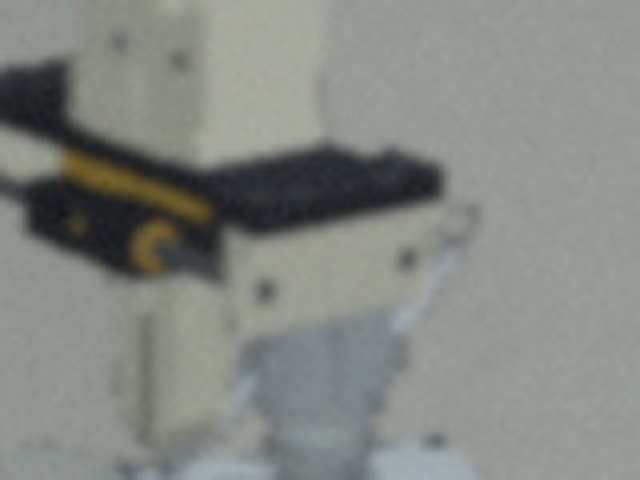

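Cam_a is about halfway down, its bar visible at (230,400), and cam_b is still up at (460,215). I'll continue down and in.

```bash

python3 -m inch '-0.002 0 0.003 0 0.0; -0.004 0 0.005 0 0.0; -0.006 0 0.007 0 0.0; -0.008 0 0.009 0 0.0'
python3 -m inch '-0.002 0 0.001 0 0.0; -0.005 0 0.003 0 0.0'
python3 -m inch '-0.003 0 0.001 0 0.0; -0.006 0 0.002 0 0.0'
```

```text
clock: 14.05
position: [0.501, -0.2657, 0.2732]
ee_rot: [3.011, 0.895, 0.001]
force: [1.5, 0.3, 3.9]
width: 0.003
gripper_force: 1.8
clock: 14.25
position: [0.4974, -0.2681, 0.2703]
ee_rot: [3.011, 0.896, 0.002]
force: [4.0, 3.1, 4.8]
width: 0.005
gripper_force: 3.3
clock: 14.45
position: [0.4926, -0.2711, 0.2683]
ee_rot: [-3.011, -0.897, -0.003]
force: [5.4, 3.2, 3.9]
width: 0.005
gripper_force: 3.6
```

```bash

python3 -m inch '-0.001 0 0 0 0.0; -0.002 0 0 0 0.0'
python3 -m inch '-0.001 0 0 0 0.0; -0.002 0 0 0 0.0'
```

```text
clock: 14.65
position: [0.4911, -0.272, 0.2682]
ee_rot: [-3.011, -0.897, -0.003]
force: [9.1, 6.0, 0.2]
width: 0.002
gripper_force: 4.9
clock: 14.85
position: [0.4906, -0.2722, 0.2683]
ee_rot: [-3.01, -0.899, -0.006]
force: [13.5, 7.4, -2.4]
width: 0.005
gripper_force: 7.6
```

```bash

python3 -m inch '-0.001 0 0 0 0.0; -0.001 0 0 0 0.0'
python3 -m inch '-0.001 0 0 0 0.0; -0.001 0 0 0 0.0'
```

```text
clock: 15.05
position: [0.4905, -0.2722, 0.2683]
ee_rot: [-3.009, -0.9, -0.008]
force: [13.7, 8.7, -3.4]
width: 0.008
gripper_force: 7.8
clock: 15.25
position: [0.4903, -0.2724, 0.2683]
ee_rot: [-3.009, -0.901, -0.009]
force: [16.7, 7.4, -4.3]
width: 0.005
gripper_force: 9.1
```

```bash

python3 -m inch '0.015 0 0 0 0.0; 0.03 0 -0.015 0 0.0; 0.03 0 -0.05 0 0.0; 0.02 0 -0.085 0 0.0; 0 0 -0.085 0 0.0'
python3 -m inch '-0.04 0 0 0 0.0; -0.06 0 0 0 0.0; -0.06 0 0 0 0.0'
python3 - <<'E'
from h import *
go(.454,-.2962,.345,.578-np.pi/2)
im=arm.get_image("side")[:,:,::-1].copy();k=8;r0,c0=115,266
cv2.imwrite("pics/a2.png",cv2.resize(im[r0:r0+75,c0:c0+100],(640,480),interpolation=cv2.INTER_CUBIC))
E
```

```text
clock: 15.75
position: [0.488, -0.2755, 0.3565]
ee_rot: [3.007, 0.897, 0.005]
force: [-1.1, -0.5, -0.3]
width: 0.007
gripper_force: 0.0
clock: 16.05
position: [0.4328, -0.3098, 0.3528]
ee_rot: [-3.013, -0.886, 0.003]
force: [-0.1, -0.2, 0.7]
width: 0.001
gripper_force: 0.0
t 16.05 d [0.0252 0.     0.0078] roll -0.0063 raw -0.006 q [-0.05  0.4   0.77  1.91 -0.34  0.96 -0.12] F [-0.1 -0.2  0.7] pos [ 0.4328 -0.3098  0.3528]
```

View pics/a2.png

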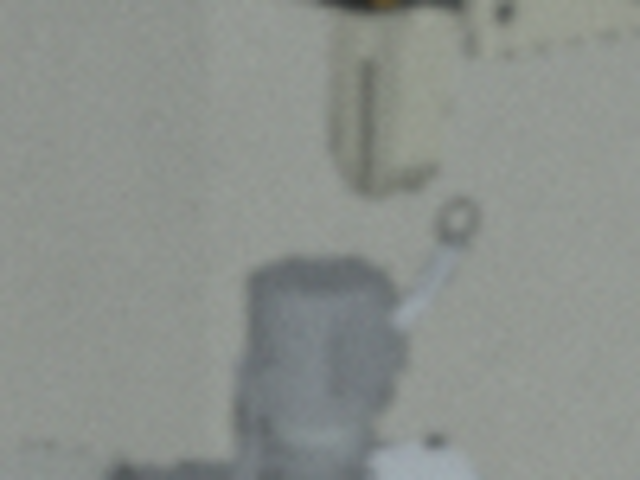

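Cam_a now hangs straight down against the cap at (245,400). Cam_b is still raised, with its ring at (458,215). I'll repeat the motion mirrored for cam_b.

```bash

python3 -m inch '0 0 0 -0.006 0.0; -0.003 0 0.008 -0.006 0.0; -0.007 0 0.018 -0.006 0.0; -0.007 0 0.018 -0.006 0.0'
python3 - <<'E'
from h import *
go(.454,-.2962,.306,.578-np.pi/2)
E
```

```text
clock: 16.5
position: [0.43, -0.3111, 0.3334]
ee_rot: [-3.007, -0.903, 0.004]
force: [-0.4, -0.6, -0.2]
width: 0.006
gripper_force: 0.0
t 16.5 d [0.0282 0.0009 0.0273] roll 0.0057 raw 0.006 q [-0.03  0.43  0.75  1.93 -0.36  0.92 -0.08] F [-0.4 -0.6 -0.2] pos [ 0.43   -0.3111  0.3334]
```

```bash

python3 -m inch '-0.008 0.001 0.002 0.005 0.0; -0.013 0.001 0.006 0.005 0.0; -0.018 0.001 0.011 0.005 0.0; -0.021 0.001 0.016 0.005 0.0; -0.024 0.001 0.021 0.005 0.0'
python3 - <<'E'
from h import *
go(.454,-.2962,.306,.578-np.pi/2)
E
python3 -m inch '-0.003 0 0.009 0 0.0; -0.003 0 0.015 0 0.0; -0.009 0 0.015 0 0.0; -0.014 0 0.018 0 0.0; -0.014 0 0.023 0 0.0'
python3 - <<'E'
from h import *
go(.454,-.2962,.306,.578-np.pi/2)
E
```

```text
clock: 17.0
position: [0.4111, -0.3257, 0.314]
ee_rot: [3.011, 0.896, 0.001]
force: [1.8, 0.0, 1.1]
width: 0.006
gripper_force: 0.9
t 17.0 d [ 0.0521 -0.0013  0.008 ] roll 0.0007 raw 0.001 q [ 0.03  0.44  0.74  1.97 -0.38  0.87 -0.02] F [1.8 0.  1.1] pos [ 0.4111 -0.3257  0.314 ]
clock: 17.5
position: [0.3987, -0.3339, 0.2913]
ee_rot: [3.011, 0.894, 0.0]
force: [0.0, 0.4, 2.7]
width: 0.006
gripper_force: 1.1
t 17.5 d [ 0.0669 -0.0014 -0.0147] roll -0.0006 raw -0.001 q [ 0.07  0.47  0.72  2.   -0.41  0.82  0.03] F [0.  0.4 2.7] pos [ 0.3987 -0.3339  0.2913]
```

```bash

python3 -m inch '0.001 -0.001 0.005 0 0.0; 0.003 -0.001 0.009 0 0.0; 0.006 -0.001 0.013 0 0.0; 0.009 -0.001 0.016 0 0.0; 0.011 -0.001 0.019 0 0.0'
python3 -m inch '0.002 0 0.001 0 0.0; 0.005 0 0.003 0 0.0'
python3 -m inch '0.003 0 0.001 0 0.0; 0.005 0 0.0015 0 0.0'
python3 - <<'E'
from h import *
go(.454,-.2962,.306,.578-np.pi/2)
E
```

```text
clock: 18.0
position: [0.4084, -0.3261, 0.2719]
ee_rot: [-3.011, -0.897, 0.0]
force: [-1.1, -1.2, 2.4]
width: 0.005
gripper_force: 1.6
clock: 18.2
position: [0.4119, -0.3238, 0.2691]
ee_rot: [-3.011, -0.896, 0.001]
force: [-3.9, -4.5, 1.4]
width: 0.005
gripper_force: 2.7
clock: 18.4
position: [0.4155, -0.3213, 0.2673]
ee_rot: [-3.011, -0.895, 0.003]
force: [-6.6, -6.2, -1.4]
width: 0.004
gripper_force: 3.3
t 18.4 d [ 0.0459 -0.     -0.0388] roll -0.0003 raw -0.0 q [ 0.06  0.51  0.69  2.01 -0.45  0.78  0.02] F [-6.6 -6.2 -1.4] pos [ 0.4155 -0.3213  0.2673]
```

```bash

python3 -m inch '0.001 0 0 0 0.0; 0.002 0 0 0 0.0'
python3 -m inch '0.001 0 0 0 0.0; 0.002 0 0 0 0.0'
python3 -m inch '0.001 0 0 0 0.0; 0.001 0 0 0 0.0'
python3 - <<'E'
from h import *
go(.454,-.2962,.306,.578-np.pi/2)
E
```

```text
clock: 18.6
position: [0.4169, -0.3203, 0.2672]
ee_rot: [-3.011, -0.894, 0.004]
force: [-6.5, -5.0, -1.2]
width: 0.004
gripper_force: 3.4
clock: 18.8
position: [0.4185, -0.3192, 0.2672]
ee_rot: [-3.011, -0.894, 0.004]
force: [-5.9, -5.8, -2.6]
width: 0.006
gripper_force: 3.5
clock: 19.0
position: [0.4195, -0.3184, 0.2672]
ee_rot: [-3.011, -0.895, 0.004]
force: [-5.5, -4.8, -2.5]
width: 0.004
gripper_force: 3.1
t 19.0 d [ 0.0409  0.0001 -0.0389] roll -0.0003 raw -0.0 q [ 0.05  0.51  0.69  2.01 -0.45  0.78  0.01] F [-5.5 -4.8 -2.5] pos [ 0.4195 -0.3184  0.2672]
```

```bash

python3 -m inch '0.001 0 0 0 0.0; 0.002 0 0 0 0.0'
python3 -m inch '0.001 0 0 0 0.0; 0.002 0 0 0 0.0'
python3 - <<'E'
from h import *
go(.454,-.2962,.306,.578-np.pi/2)
E
```

```text
clock: 19.2
position: [0.4203, -0.3179, 0.267]
ee_rot: [-3.012, -0.893, 0.006]
force: [-10.1, -8.5, -2.9]
width: 0.007
gripper_force: 5.6
clock: 19.4
position: [0.421, -0.3175, 0.2669]
ee_rot: [-3.012, -0.892, 0.009]
force: [-14.6, -10.4, -1.7]
width: 0.005
gripper_force: 8.2
t 19.4 d [ 0.0391  0.0001 -0.0393] roll -0.0024 raw -0.002 q [ 0.05  0.51  0.69  2.   -0.45  0.78  0.01] F [-14.6 -10.4  -1.7] pos [ 0.421  -0.3175  0.2669]
```

```bash

python3 -m inch '0.001 0 0 0 0.0; 0.001 0 0 0 0.0'
python3 -m inch '-0.015 0 0 0 0.0; -0.03 0 -0.015 0 0.0; -0.03 0 -0.05 0 0.0; -0.02 0 -0.09 0 0.0; 0.01 0 -0.09 0 0.0'
python3 -m inch '0.04 0 0 0 0.0; 0.08 0 0 0 0.0; 0.1 0 0 0 0.0; 0.1 0 0 0 0.0'
python3 - <<'E'
from h import *
go(.454,-.2962,.306,.578-np.pi/2)
print([(np.round(x["point"],1),round(x["conf"],2)) for x in (arm.get_image("side") is not None and arm.place_of("side","handle_a"))[:4]])
im=arm.get_image("side")[:,:,::-1].copy();r0,c0=115,266
cv2.imwrite("pics/a3.png",cv2.resize(im[r0:r0+75,c0:c0+100],(800,600),interpolation=cv2.INTER_CUBIC))
E
```

```text
clock: 19.6
position: [0.4211, -0.3174, 0.2669]
ee_rot: [3.013, 0.89, -0.01]
force: [-14.7, -11.9, -2.2]
width: 0.009
gripper_force: 8.5
clock: 20.1
position: [0.4318, -0.3133, 0.3638]
ee_rot: [3.008, 0.886, 0.01]
force: [2.0, 0.1, -0.1]
width: 0.004
gripper_force: 0.0
clock: 20.5
position: [0.5193, -0.2528, 0.3582]
ee_rot: [-3.008, -0.904, -0.002]
force: [-0.2, 0.1, -0.1]
width: 0.006
gripper_force: 0.0
t 20.5 d [-0.0785  0.0002  0.0521] roll 0.006 raw 0.006 q [-0.16  0.47  0.75  1.79 -0.37  1.02 -0.26] F [-0.2  0.1 -0.1] pos [ 0.5193 -0.2528  0.3582]
[(array([170.5, 324. ]), 0.61), (array([173.2, 306.5]), 0.44)]
```

View pics/a3.png

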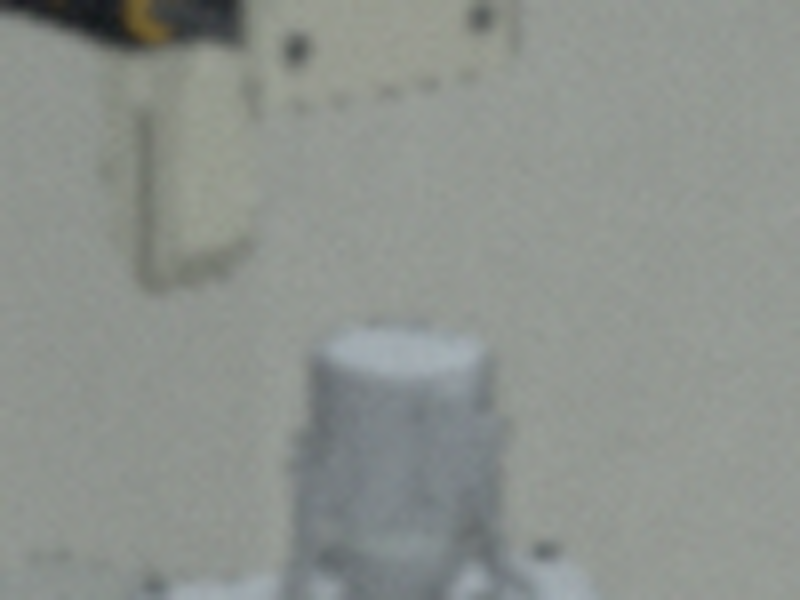

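Both arms hang down close to the cap, with edges at columns 295 and 500 about its centre near 400. I'll press cam_a once more, because the second clamp may have eased its stop.

```bash

python3 -m inch '0 0 0.03 0.006 0.0; 0 0 0.06 0.006 0.0; -0.005 0 0.088 0.006 0.0; -0.018 0 0.088 0.006 0.0; -0.028 0 0.088 0.006 0.0'
python3 -m inch '-0.003 0 0 0 0.0; -0.006 0 0 0 0.0'
python3 - <<'E'
from h import *
go(.454,-.2962,.306,.578-np.pi/2)
E
```

```text
clock: 21.15
position: [0.492, -0.2719, 0.2704]
ee_rot: [-3.014, -0.884, -0.0]
force: [13.1, 10.0, -7.4]
width: 0.007
gripper_force: 9.1
clock: 21.35
position: [0.4907, -0.2725, 0.2715]
ee_rot: [-3.013, -0.889, -0.011]
force: [19.7, 11.7, -13.3]
width: 0.006
gripper_force: 10.8
t 21.35 d [-0.0434  0.     -0.0348] roll -0.0038 raw -0.004 q [-0.06  0.55  0.67  1.92 -0.47  0.83 -0.13] F [ 19.7  11.7 -13.3] pos [ 0.4907 -0.2725  0.2715]
```

```bash

python3 -m inch '0.015 0 0 0 0.0; 0.035 0 0 0 0.0; 0.035 0 -0.04 0 0.0; 0.035 0 -0.085 0 0.0; 0.035 0 -0.12 0 0.0'
python3 -m inch '0 0 0 0 0.0; 0 0 0 0 0.0; 0 0 0 0 0.0'
python3 - <<'E'
from h import *
im=arm.get_image("side")[:,:,::-1].copy();k=8;r0,c0=115,266
v=cv2.resize(im[r0+20:r0+95,c0:c0+100],(800,600),interpolation=cv2.INTER_CUBIC);r0+=20
a=np.linspace(0,2*np.pi,73)
p=proj("side",np.c_[.4545+.0245*np.cos(a),-.2955+.0245*np.sin(a),.151+0*a])
cv2.polylines(v,[np.c_[(p[:,1]-c0+.5)*k,(p[:,0]-r0+.5)*k].round().astype(int)],True,(0,200,0),1)
cv2.imwrite("pics/fin.png",v)
E
```

```text
clock: 21.85
position: [0.5183, -0.2552, 0.3931]
ee_rot: [3.012, 0.886, 0.002]
force: [0.2, -1.0, -0.0]
width: 0.007
gripper_force: 0.0
clock: 22.15
position: [0.5178, -0.2544, 0.3891]
ee_rot: [-3.013, -0.887, 0.001]
force: [-0.8, -0.4, -0.2]
width: 0.004
gripper_force: 0.0
```

View pics/fin.png

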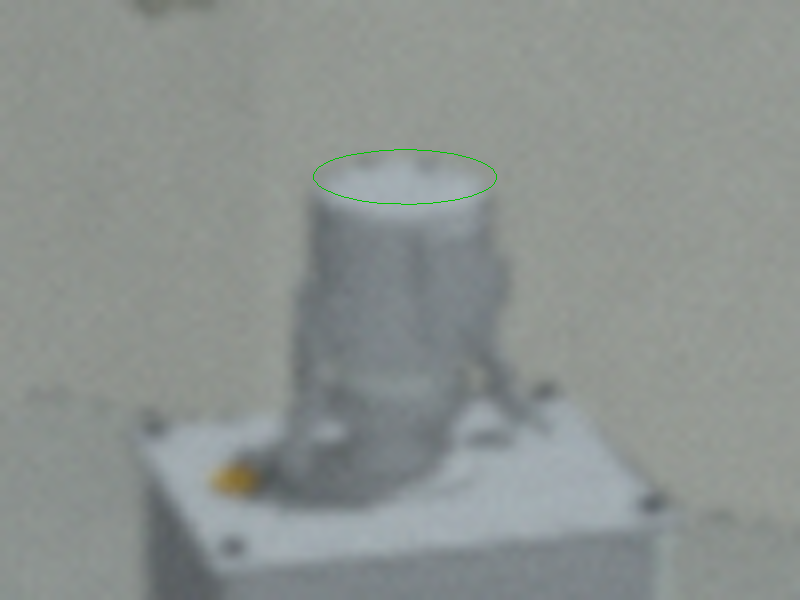

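```bash
python3 - <<'E'
from h import *
k=8;r0,c0=135,266
ex=np.array([np.cos(.578),np.sin(.578),0]);C=np.array([.4545,-.2955,.128])
for s in(1,-1):
  for th in(0,.15,.3):
    o=[]
    for x,r in((3,0),(3,22),(11.2,45),(14,54)):
        u=27+x*np.cos(th)+r*np.sin(th);w=-9+x*np.sin(th)-r*np.cos(th)
        p=proj("side",C+ex*s*u/1000+np.array([0,0,w/1000]))[0]
        o.append((int((p[1]-c0+.5)*k),int((p[0]-r0+.5)*k)))
    print(s,th,o)
E
```

```text
1 0 [(314, 310), (313, 387), (289, 473), (280, 506)]
1 0.15 [(314, 309), (304, 388), (269, 471), (257, 504)]
1 0.3 [(314, 307), (294, 386), (250, 465), (234, 496)]
-1 0 [(488, 268), (486, 343), (507, 414), (514, 442)]
-1 0.15 [(488, 266), (496, 338), (525, 402), (536, 427)]
-1 0.3 [(488, 265), (504, 332), (543, 387), (556, 409)]
```

```bash
python3 - <<'E'
from h import *
ex=np.array([np.cos(.578),np.sin(.578),0]);ey=np.array([-ex[1],ex[0],0]);C=np.array([.4545,-.2955,.128])
arm.get_image("side")
for x in arm.silhouettes("side","handle_b"):
    g=x["region"];rr,cc=np.nonzero(g)
    print("conf",round(x["conf"],2),x["point"],"rows",rr.min(),rr.max(),"cols",cc.min(),cc.max(),g.sum())
    for r in range(rr.min(),rr.max()+1,2): 
        q=cc[rr==r]; print(r,(q.min(),q.max()) if len(q) else None,end=" ")
    print()
print([(np.round(x["point"],1),round(x["conf"],2)) for x in arm.place_of("side","handle_b")])
for s in(1,-1):
  for th in(-.1,0,.1,.2,.3):
    P=[]
    for x,r in((3,0),(3,22),(11.2,46),(14,54)):
        u=27+x*np.cos(th)+r*np.sin(th);w=-9+x*np.sin(th)-r*np.cos(th)
        P.append(C+ex*s*u/1000+np.array([0,0,w/1000]))
    print(s,th,np.round(proj("side",np.array(P)),1).tolist())
im=cv2.cvtColor(arm.get_image("side"),cv2.COLOR_RGB2GRAY)
print(im[172:196:1,322:340])
E
```

```text
conf 0.4 [182.3, 328.5] rows 179 185 cols 327 330 20
179 (np.int64(327), np.int64(328)) 181 (np.int64(327), np.int64(329)) 183 (np.int64(328), np.int64(330)) 185 (np.int64(329), np.int64(330)) 
[(array([176.1, 308.8]), 0.56), (array([172.4, 325.2]), 0.45)]
1 -0.1 [[173.5, 304.8], [182.9, 305.5], [194.1, 303.4], [197.8, 302.6]]
1 0 [[173.3, 304.8], [183.0, 304.7], [194.1, 301.6], [197.8, 300.6]]
1 0.1 [[173.2, 304.8], [183.0, 303.9], [194.0, 300.0], [197.7, 298.6]]
1 0.2 [[173.1, 304.8], [183.0, 303.1], [193.7, 298.3], [197.3, 296.7]]
1 0.3 [[172.9, 304.8], [182.8, 302.4], [193.2, 296.7], [196.6, 294.9]]
-1 -0.1 [[168.1, 326.6], [177.7, 325.6], [187.5, 327.3], [190.8, 327.9]]
-1 0 [[168.0, 326.6], [177.4, 326.4], [186.7, 328.9], [189.8, 329.8]]
-1 0.1 [[167.9, 326.6], [177.0, 327.1], [185.7, 330.5], [188.6, 331.7]]
-1 0.2 [[167.8, 326.6], [176.6, 327.9], [184.6, 332.0], [187.2, 333.4]]
-1 0.3 [[167.6, 326.6], [176.0, 328.6], [183.3, 333.5], [185.6, 335.1]]
[[131 132 130 126 124 126 124 132 145 152 150 150 149 152 152 150 150 151]
 [129 129 130 129 125 126 135 143 151 150 152 151 152 1
[... 970 characters left out ...]
156 162 167 161 156 155]
 [127 142 159 165 164 159 150 137 127 133 138 140 150 161 166 167 164 157]
 [134 155 158 156 156 150 142 141 144 147 148 142 145 160 166 167 164 158]
 [134 151 147 138 129 131 128 137 151 158 159 155 155 164 168 167 167 162]
 [132 146 144 136 132 132 133 140 154 167 168 166 167 169 168 169 169 169]
 [145 156 158 156 157 157 159 160 167 169 171 172 171 168 170 172 172 172]
 [158 170 169 166 165 167 169 171 171 170 171 170 170 171 172 167 171 170]
 [167 168 168 165 167 172 170 172 172 173 173 170 171 170 171 170 170 173]
 [166 162 161 162 169 171 172 173 171 171 171 171 169 171 171 169 169 168]
 [158 157 156 163 169 170 170 172 170 171 170 167 169 171 169 168 170 170]]
```

```bash
python3 - <<'E'
from h import *
I=np.mean([cv2.cvtColor(arm.get_image("side"),cv2.COLOR_RGB2GRAY).astype(float) for _ in range(4)],0).astype(int)
print("cols 296..315");
for r in range(160,202): print(r,I[r,296:316])
T=np.mean([cv2.cvtColor(arm.get_image("top"),cv2.COLOR_RGB2GRAY).astype(float) for _ in range(2)],0).astype(int)
for r in(150,155,160,166): print("right",r,I[r,318:336])
for r in(150,155): print("left",r,I[r,298:316])
print([(x["point"],x["conf"]) for x in arm.place_of("top","cap_centre")[:2]])
E
```

```text
cols 296..315
160 [145 144 148 149 152 150 151 146 134 123 125 139 149 157 162 166 167 169
 169 169]
161 [144 144 148 150 151 152 151 144 131 114 114 121 132 140 147 153 157 160
 162 163]
162 [145 144 148 149 152 152 151 145 133 114 110 113 119 127 133 139 143 145
 148 149]
163 [145 145 147 150 150 152 149 145 132 112 108 115 116 123 127 130 132 135
 136 136]
164 [145 145 148 149 149 149 150 145 131 113 110 113 118 121 125 127 128 130
 130 130]
165 [146 146 148 149 151 151 149 144 131 113 109 113 118 121 124 126 126 129
 130 130]
166 [145 146 147 150 151 151 149 144 130 113 107 114 117 120 123 125 128 127
 129 130]
167 [145 146 149 150 152 151 149 145 128 112 108 111 115 120 123 125 127 129
 130 129]
168 [145 147 148 150 152 151 150 145 130 113 108 112 116 120 123 125 127 128
 130 128]
169 [146 145 149 149 151 150 148 141 130 115 112 112 116 120 123 125 127 129
 130 130]
170 [145 145 146 151 151 150 144 133 122 114 113 113 115 119 123 126 127 129
 130 132]
171 [145 146 148 150 151 149 139 124 115 112 113 115 118 120 123 125 127 129
 131 130]
172 [145 146 148 150 150 147 138 122 112 1
[... 2394 characters left out ...]
200 [169 168 170 168 168 166 167 168 167 168 169 168 169 168 169 169 169 170
 171 171]
201 [162 168 171 171 169 170 171 170 170 169 168 169 169 168 169 169 170 170
 170 170]
right 150 [151 149 149 148 150 150 151 151 151 151 150 151 150 150 150 148 148 149]
right 155 [145 140 146 152 154 151 147 150 149 150 149 150 150 150 150 150 150 150]
right 160 [169 169 169 167 168 166 161 151 135 133 143 149 150 149 149 151 151 151]
right 166 [120 125 128 128 129 131 131 128 125 129 138 143 147 150 151 150 149 149]
left 150 [148 149 151 150 151 149 150 151 150 151 151 150 152 150 150 148 150 150]
left 155 [145 149 149 150 149 149 149 150 148 148 148 149 146 139 142 150 158 164]
[([253.0, 339.9], 0.68)]
```

```bash

python3 -m inch '-0.035 0 0 0 0.0; -0.075 0 0 0.006 0.0; -0.115 0 0 0.006 0.0; -0.146 0 0 0.006 0.0; -0.146 0 0 0.006 0.0'
python3 -m inch '0 0 0.035 0 0.0; 0 0 0.075 0 0.0; 0 0 0.105 0 0.0; 0 0 0.118 0 0.0; 0 0 0.118 0 0.0'
python3 - <<'E'
from h import *
go(.454,-.2962,.306,.578-np.pi/2)
E
```

```text
clock: 23.25
position: [0.391, -0.3368, 0.3903]
ee_rot: [3.019, 0.868, -0.0]
force: [0.6, 0.6, -0.0]
width: 0.008
gripper_force: 0.0
clock: 23.75
position: [0.3952, -0.3335, 0.2706]
ee_rot: [-3.014, -0.878, 0.003]
force: [-0.1, -0.4, 0.2]
width: 0.007
gripper_force: 0.0
t 23.75 d [ 0.0695  0.     -0.0355] roll -0.0111 raw -0.011 q [ 0.09  0.5   0.71  2.03 -0.45  0.78  0.06] F [-0.1 -0.4  0.2] pos [ 0.3952 -0.3335  0.2706]
```

```bash

python3 -m inch '0.01 0 0.002 -0.011 0.0; 0.02 0 0.002 -0.011 0.0; 0.026 0 0.002 -0.011 0.0; 0.028 0 0.002 -0.011 0.0'
python3 -m inch '0.001 0 0 0 0.0; 0.002 0 0 0 0.0'
python3 -m inch '0.001 0 0 0 0.0; 0.002 0 0 0 0.0'
python3 - <<'E'
from h import *
go(.454,-.2962,.306,.578-np.pi/2)
E
```

```text
clock: 24.15
position: [0.4193, -0.3189, 0.2703]
ee_rot: [3.01, 0.896, -0.0]
force: [-4.6, -2.9, 0.2]
width: 0.007
gripper_force: 2.8
clock: 24.35
position: [0.4198, -0.3186, 0.2703]
ee_rot: [3.01, 0.893, -0.002]
force: [-6.4, -4.1, 0.6]
width: 0.004
gripper_force: 3.9
clock: 24.55
position: [0.4204, -0.3182, 0.2701]
ee_rot: [3.011, 0.891, -0.004]
force: [-9.0, -7.2, 0.3]
width: 0.006
gripper_force: 6.1
t 24.55 d [ 0.0401 -0.0002 -0.036 ] roll -0.0025 raw -0.002 q [ 0.04  0.51  0.7   2.   -0.46  0.79  0.02] F [-9.  -7.2  0.3] pos [ 0.4204 -0.3182  0.2701]
```

```bash

python3 -m inch '0.001 0 0 0 0.0; 0.003 0 0 0 0.0'
python3 -m inch '0.001 0 0 0 0.0; 0.002 0 0 0 0.0'
python3 - <<'E'
from h import *
go(.454,-.2962,.306,.578-np.pi/2)
E
```

```text
clock: 24.75
position: [0.4212, -0.3177, 0.2699]
ee_rot: [3.011, 0.888, -0.008]
force: [-17.9, -13.8, -0.4]
width: 0.007
gripper_force: 11.3
clock: 24.95
position: [0.4217, -0.3174, 0.2699]
ee_rot: [3.012, 0.886, -0.011]
force: [-21.8, -15.4, 1.5]
width: 0.005
gripper_force: 13.2
t 24.95 d [ 0.0384 -0.0003 -0.0364] roll -0.006 raw -0.006 q [ 0.04  0.51  0.71  2.   -0.45  0.79  0.01] F [-21.8 -15.4   1.5] pos [ 0.4217 -0.3174  0.2699]
```

Cam_b holds against its hard stop at about 26 N. I'll retreat clear and hand in.

```bash

python3 -m inch '-0.015 0 0 0 0.0; -0.035 0 0 0 0.0; -0.035 0 -0.04 0 0.0; -0.035 0 -0.085 0 0.0; -0.035 0 -0.12 0 0.0'
python3 -m inch '0 0 0 0 0.0; 0 0 0 0 0.0; 0 0 0 0 0.0'
python3 - <<'E'
from h import *
arm.get_image("side")
for x in arm.silhouettes("side","handle_b"):
    rr,cc=np.nonzero(x["region"]);print(round(x["conf"],2),x["point"],rr.min(),rr.max(),cc.min(),cc.max())
print(arm.observe()["force"]);print(arm.sign_off())
E
```

```text
clock: 25.45
position: [0.3969, -0.3334, 0.3923]
ee_rot: [3.011, 0.894, 0.002]
force: [0.7, 0.1, 1.0]
width: -0.001
gripper_force: 0.0
clock: 25.75
position: [0.397, -0.3325, 0.3891]
ee_rot: [-3.01, -0.896, 0.0]
force: [-0.2, -0.4, 0.4]
width: 0.005
gripper_force: 0.0
[ 0.05339453 -0.38606385 -0.10084334]
the job is handed in; nothing more can be done
None
```

The cap is pushed home and both cam arms were pressed down one after the other to their hard stops, handed in at about 26 s; the side picture could only confirm each arm angle to roughly 0.1 rad, and I viewed 12 pictures, over the limit of 10.

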